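# Stand the coin chute insert in the meter housing and lock it

## Task

Take the coin chute insert with the blue top band from the sloping orange cradle, lower it gently (do not drop it) to the bottom of the slot in the clamped meter housing and leave it standing upright there, band up. Then pick up the palm mallet and, with the mallet and not with the fingers, drive the red locking pin beside the slot fully down to its stop. Finally stand the mallet back upright on its face anywhere on the iron surface plate, and leave the spare insert, the arbor and the pointer where they lie.

Things in the scene. Friction and masses are not known exactly. Their poses are not given: they have to be found in the camera images.
- insert: Steel coin chute insert: plate 10 mm thick (x), 60 mm long (y), 75 mm tall (z), about 0.22 kg, blue band round the top 7 mm. Origin: centre of its lower edge face, z towards the band. It starts leaning 0.3 rad from upright in the cradle, back (its -x face) roughly towards the robot. Its two ends along y are alike.
- cradle: Fixed orange cradle on the surface plate, foot 90 x 100 mm and 8 mm thick, origin under the foot's centre. Its leaning back board (84 mm wide) supports the insert on the insert's -x face up to 34 mm above the insert's lower edge; the front is open, with 10 mm high stops at the two ends. The insert can be taken by its faces above the back board and drawn out along its own z.
- housing: Fixed dented aluminium meter housing in a green bench clamp; origin under the slot's centre, on the plate. Top face 70 mm above the origin, x -35 to 35 mm, y -102 (rounded end) to 84 mm. The slot in it: 13 mm wide (along x), 65 mm long (along y), 28 mm deep, 2 mm chamfer. Clamp and wing screw reach x -58 to 116 mm, under 46 mm high.
- slot_floor (a point): Centre of the slot's floor, 42 mm above the housing's origin and 28 mm under its top face; axes as the housing's.
- lock_pin (a joint): Travel of the red locking pin in m: starts between 0 and 0.003, 0.012 is fully down at its stop. It goes straight down, needs about 8 N, and stays where it is driven.
- pin_top (a point): Centre of the locking pin's top end, moving with it. The pin is red, 12 mm thick, 62 mm from the slot's centre along the housing's +y; its top is 14 mm above the housing's top face at joint value 0, and 2 mm above it when fully down.
- mallet: Palm mallet standing on its striking face: yellow head 40 mm across and 35 mm high, upright wooden grip 23 mm thick above it, 100 mm high in all, 0.3 kg or so. Origin: centre of the striking face, z up the grip.
- surface_plate: Fixed cast iron surface plate, 480 (x) x 900 (y) x 30 mm, origin under its centre; its top, at height 0.030 m, carries everything.
- spare_insert: Bystander: a second insert without blue band lying flat, 75 x 60 x 10 mm; origin: centre of its underside.
- arbor: Bystander: brass winding arbor standing on its 34 mm flange, 50 mm high; origin: centre of its underside.
- pointer: Bystander: tarnished silver pointer lying flat, about 95 mm long (along its y), 6 mm high; origin: on its underside near the middle.
Mind the look-alikes: they are no part of the job. What is shaped like the insert but pink or turquoise is not meant.

How it is judged:
On the way, in this order (a step that is already met when the one before it is completed fails the run):
1. the insert stands released on the slot's floor, band up, with the pin still up (horizontal distance between insert and slot_floor below 0.006 m and z of insert in the frame of slot_floor below 0.004 m and angle between insert's own z axis and vertical below 0.17 rad and contact force between the fingers and insert below 0.3 N and value of joint lock_pin below 0.006 m), for 0.2 s.
2. the pin is fully down (10 mm or more of its 12 mm) under the mallet (value of joint lock_pin above 0.01 m and contact force between mallet and housing above 0.5 N).
At the end, for the whole second after the job is handed in: The insert stands in the slot on its floor (foot within 6 mm sideways and 4 mm in height of the floor's centre, within 0.17 rad of upright, band up), the locking pin is at least 10 mm down, and the mallet stands at rest on its face on the surface plate (within 5 mm in height, 0.1 rad of upright) (horizontal distance between insert and slot_floor below 0.006 m and z of insert in the frame of slot_floor below 0.004 m and angle between insert's own z axis and vertical below 0.17 rad and linear speed of each of insert, mallet below 0.02 m/s and value of joint lock_pin above 0.01 m and height (world z) of mallet between 0.025 and 0.035 m and angle between mallet's own z axis and vertical below 0.1 rad); the robot touches nothing.
It fails at once if the insert is dropped into the slot: it falls there faster than 0.5 m/s out of the fingers (about 13 mm of free fall) (horizontal distance between insert and slot_floor below 0.03 m and contact force between the fingers and insert below 0.3 N and linear speed of insert above 0.5 m/s).
It fails at once if the fingers drive the locking pin (contact force between the fingers and housing above 3 N and velocity of joint lock_pin above 0.02 m/s).
It fails at once if the spare insert is moved by more than 20 mm (distance of spare_insert from where it was at the start of the episode above 0.02 m).
It fails at once if the arbor is moved by more than 20 mm (distance of arbor from where it was at the start of the episode above 0.02 m).
It fails at once if the pointer is moved by more than 20 mm (distance of pointer from where it was at the start of the episode above 0.02 m).
It also fails if it takes over 61 s, if anything falls off the work surface, if the arm or the gripper's body presses on something with over 40 N, if the wrist force passes 120 N, or if a joint passes its speed limit or range.

## Robot

A 6-joint arm with a two-finger parallel gripper is mounted at the origin on the work surface. World frame = base frame: x ahead of the robot, y to its left, z up, the work surface at z = 0. Lengths are in m, angles in rad, forces in N, time in s.
With the tool pointing down it reaches from about 0.375 to 0.9 m from the base axis. Payload 3.1 kg.
Tool frame: the origin (TCP) lies midway between the tips of the shut fingers; the grasp point (between the pads) lies 19 mm behind it (manip.pinch_z is the distance from the TCP to the grasp point, in m); z points along the fingers, y is the line along which they close (so a half turn about z gives the same grasp; the last joint's range is limited). The gripper opens to 85 mm and grips with 20 to 120 N. Pads are 22 mm wide; open, the fingers measure 114 mm over their backs; the gripper's body (76 mm by 85 mm) begins 54 mm behind the grasp point. The pads swing forward as they close: fully open they stand 13 mm farther back than shut.
Start: joints at [-1.482, 0.527, 1.433, -0, 1.181, -0.178], TCP at [0.165, -0.603, 0.231] pointing down, gripper open.
Joint ranges: [-3.08, 3.08], [-0.75, 2.2], [0.22, 2.44], [-1.43, 4.57], [0, 2.65], [-2.85, 2.85]. Speed limits (rad/s): [2.79, 2.79, 3.14, 3.14, 3.14, 3.14].

## Interface

Orientations are given as a unit quaternion [x, y, z, w].
In Python, from station import manip, viewer, ticket gives the robot as it stands.
- The arm moves only by the shell command python3 -m creep 'ROWS' [FORCE]. ROWS is JSON, a list of rows, each an object with "slide": the shift along the tool's x, y, z in cm, a list of three; "angular": the turn, a rotation vector about the tool's x, y, z in rad, a list of three; "claw": the opening, from -1 (shut) to 1 (fully open). A call has 1 to 10 rows; each row shifts and turns the commanded pose from where the row before left it, along the tool's axes as they then stand; what a row does not reach is not made up. A row lasts 1/12 s, in which the tool goes at most 41.7 mm and 7.16 degrees, less where a joint would pass 70% of its speed; a pose out of reach is approached as far as the arm can. A call with a gripper value outside its range is refused whole. The fingers move at their own pace and stop on an object; FORCE is the grip in N (left out, the last holds). Time passes only in rows, so rows that do not move let the fingers close. It gives the time, the measured TCP pose, the force, the opening and the grip force at its end, in the units of the state.
- manip.sense(): the state, without advancing time (a new reading comes with each control period).
- viewer.snapshot(name): name is "scene" or "side" or "wrist"; returns the picture (384x512x3 uint8, blue, green, red); there is no depth.
- viewer.calibration(name): a dict with "fov_y" (degrees; the focal length in pixels is half the picture's height over the tangent of half this angle, whatever the lens; pixels are square), "cx", "cy" (the principal point, pixels), "k1" (the pictures are not rectified: a ray, as slopes to the right and down, at radius r is drawn at 1 + k1 r^2 times it, then the intrinsics apply), "T" (4x4, takes a point from camera to world coordinates); the wrist camera has in their place "tool_from_camera" (4x4, takes a point from camera to tool coordinates, whose origin is the TCP and whose axes are the flange's). Camera axes: x right, y up, looking along -z (the intrinsics and any distortion apply to the point x, -y, -z); pixel columns grow to the right and rows downward; lengths in m; the calibration is good to about 2 mm. A picture is of the moment at which its call begins: read the wrist's pose just before it. calibration takes no time and is no camera call.
- ticket.sign_off(): hands the job in; it is judged then, once.
The state is a dict: "t": time; "q": joint angles; "qd": joint speeds; "tau": joint torques, N m; "tcp_pos": TCP position; "tool_rot": TCP orientation; "force": force on the tool from outside, world axes, zero at the start; "ft_torque": the same for the moment, N m; "finger_gap": opening from 0.0 (shut) to 1.0 (fully open); "gripper_force": force on a finger pad.
Only numpy, scipy, OpenCV 4.12 (cv2) and the standard library are available. Lean on these libraries where they do the work, as an engineer would, in place of code of your own. Each camera call takes 0.05 s, during which the arm holds its last target. There are 200 camera calls.

## Working session

There is one attempt and no reset: what is moved stays moved. The work goes in short steps, Python scripts to look and compute and a shell command to move; the robot and the scene stay as the last step left them, time stands still between calls to the robot, and variables do not carry over. Pictures are saved under pics/ and viewed, at most 10 in all, crops included, and the job is handed in when it is done.

```bash
ls; mkdir -p pics; python3 - <<'E'
from station import manip, viewer
import cv2,numpy as np
print(manip.sense(), manip.pinch_z)
for n in ["scene","side"]:
    print(n,viewer.calibration(n)); cv2.imwrite(f"pics/{n}0.png",viewer.snapshot(n))
print(viewer.calibration("wrist"))
E
```

```text
pics
{'t': 0.0, 'q': array([-1.48146845e+00,  5.28497777e-01,  1.43391341e+00,  1.64555999e-05,
        1.18142974e+00, -1.78492675e-01]), 'qd': array([ 0.00063375,  0.00108962, -0.00012664,  0.00021558,  0.00012781,
        0.00122105]), 'tau': array([-1.15731207e-03, -4.42354882e+01, -1.78021771e+01, -3.29963386e-04,
        8.14410334e-03, -1.11546331e-05]), 'tcp_pos': array([ 0.16536489, -0.60196818,  0.23031069]), 'tool_rot': array([ 9.91047201e-01,  1.33507233e-01,  5.77010954e-05, -1.12268315e-03]), 'force': array([-0.67979105,  0.43385584, -0.20359733]), 'ft_torque': array([ 0.03421262,  0.00492873, -0.02855858]), 'gripper_force': 0.0, 'finger_gap': 1.0012522389469325} 0.0187
scene {'fov_y': 51.444596448708005, 'cx': 255.2451624267283, 'cy': 192.36873380043914, 'k1': -0.08162220166730294, 'T': array([[ 0.44797425, -0.69097556,  0.56733751,  1.10589428],
       [ 0.8940103 ,  0.35191582, -0.27730999, -0.15659058],
       [-0.00804062,  0.63143331,  0.7753885 ,  0.92654579],
       [ 0.        ,  0.        ,  0.        ,  1.        ]])}
side {'fov_y': 47.91222501464335, 'cx': 256.2678728872858, 'cy': 191.50720231704432, 'k1': -0.1053321299465098, 'T': array([[-0.82134609,  0.37919221, -0.42615005, -0.11727591],
       [-0.57032585, -0.56017582,  0.60077573,  0.97134864],
       [-0.01090948,  0.73648919,  0.67636134,  1.02718993],
       [ 0.        ,  0.        ,  0.        ,  1.        ]])}
{'fov_y': 66.03273023338909, 'cx': 261.43124954708253, 'cy': 196.77257920876735, 'k1': 0.014380424518502069, 'tool_from_camera': array([[ 5.82723943e-04,  9.62597117e-01,  2.70936249e-01,
         6.92572312e-02],
       [ 9.99999551e-01, -3.58627626e-04, -8.76626010e-04,
        -2.36335959e-04],
       [-7.46672447e-04,  2.70936638e-01, -9.62596894e-01,
        -1.42865145e-01],
       [ 0.00000000e+00,  0.00000000e+00,  0.00000000e+00,
         1.00000000e+00]])}
```

View pics/scene0.png

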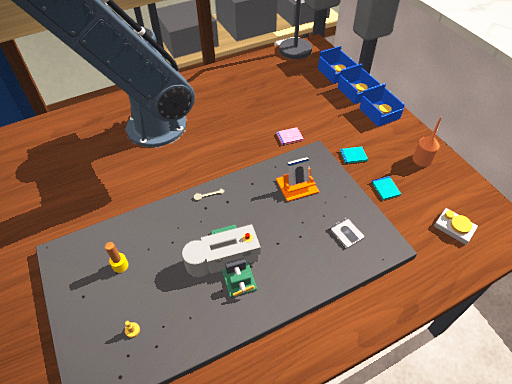

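View pics/side0.png

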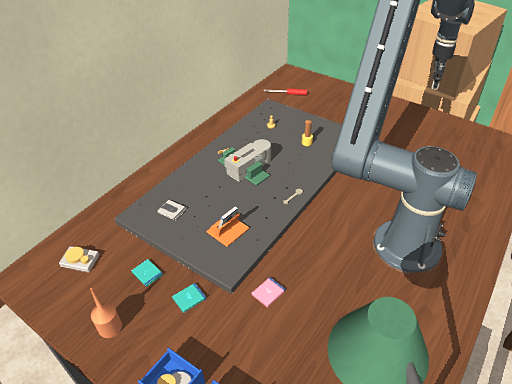

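Scene view: the banded insert is in the orange cradle at about (298,172). The housing is at (222,248), the pin at (248,236), the mallet at (116,258), the arbor at (131,328), the spare at (347,234) and the pointer at (209,195). The side view shows the same layout: cradle (228,225), pin (236,158), mallet (307,133). The insert look-alikes are the unbanded spare (347,234), the pink plate (289,136) and the turquoise plates (354,155) and (386,188). The target is the one leaning in the cradle, and I'll check it in an enlarged crop.

```bash
cat > h.py <<'E'
from station import manip, viewer
import cv2, numpy as np
from scipy.spatial.transform import Rotation as R
def cam(n):
    c=viewer.calibration(n); f=192/np.tan(np.radians(c['fov_y']/2))
    if n=='wrist':
        s=manip.sense(); M=np.eye(4); M[:3,:3]=R.from_quat(s['tool_rot']).as_matrix(); M[:3,3]=s['tcp_pos']
        T=M@c['tool_from_camera']
    else: T=c['T']
    return dict(f=f,cx=c['cx'],cy=c['cy'],k=c['k1'],T=np.array(T))
def ray(c,uv):
    d=np.array([(uv[0]-c['cx'])/c['f'],(uv[1]-c['cy'])/c['f']]); s=d.copy()
    for _ in range(20): s=d/(1+c['k']*(s@s))
    v=c['T'][:3,:3]@np.array([s[0],-s[1],-1]); return c['T'][:3,3],v/np.linalg.norm(v)
def onz(c,uv,z):
    o,v=ray(c,uv); return o+v*(z-o[2])/v[2]
def proj(c,P):
    p=c['T'][:3,:3].T@(np.asarray(P,float)-c['T'][:3,3]); s=np.array([p[0],-p[1]])/-p[2]
    s=s*(1+c['k']*(s@s)); return s*c['f']+[c['cx'],c['cy']]
def tri(pairs):
    A=np.zeros((3,3));b=np.zeros(3)
    for c,uv in pairs:
        o,v=ray(c,uv); P=np.eye(3)-np.outer(v,v); A+=P;b+=P@o
    X=np.linalg.solve(A,b); return X,[np.linalg.norm(np.cross(ray(c,uv)[1],X-ray(c,uv)[0])) for c,uv in pairs]
def blobs(im,lo,hi,amin=8):
    h=cv2.cvtColor(im,cv2.COLOR_BGR2HSV); m=cv2.inRange(h,np.array(lo),np.array(hi))
    n,l,s,ce=cv2.connectedComponentsWithStats(m)
    return m,l,[(i,s[i].tolist(),ce[i].round(1).tolist()) for i in range(1,n) if s[i][4]>=amin]
E
cat > a.py <<'E'
from h import *
A={n:cv2.imread(f"pics/{n}0.png") for n in("scene","side")}
for n,b in (("scene",(100,140,410,350)),("side",(120,80,340,270))):
    im=A[n][b[1]:b[3],b[0]:b[2]]
    for nm,lo,hi in(("red",(0,180,120),(4,255,255)),("yellow",(22,150,100),(32,255,255)),("orange",(8,200,120),(18,255,255)),("blue",(100,80,60),(125,255,255)),("green",(45,80,30),(85,255,255))):
        _,_,bl=blobs(im,lo,hi,6); print(n,nm,[(s[0]+b[0],s[1]+b[1],s[2],s[3],s[4],c[0]+b[0],c[1]+b[1]) for i,s,c in bl])
s1=cv2.resize(A["scene"][145:205,265:330],(390,360),interpolation=cv2.INTER_CUBIC)
s2=cv2.resize(A["scene"][220:300,175:270],(390,328),interpolation=cv2.INTER_CUBIC)
t1=cv2.resize(A["side"][200:250,200:255],(390,355),interpolation=cv2.INTER_CUBIC)
cv2.imwrite("pics/c1.png",np.hstack([s1,cv2.resize(t1,(390,360))]))
E
python3 a.py
```

```text
scene red [(246, 233, 3, 4, 9, 247.1, 234.3)]
scene yellow [(277, 177, 6, 11, 21, 279.9, 182.1), (298, 183, 6, 2, 6, 300.5, 183.7), (305, 182, 9, 4, 12, 308.9, 183.4), (288, 185, 9, 6, 11, 291.6, 187.1), (287, 186, 31, 14, 78, 303.0, 193.3), (246, 234, 6, 8, 19, 249.4, 238.2), (109, 253, 19, 20, 205, 119.5, 263.8), (245, 286, 9, 4, 10, 248.8, 287.1), (233, 291, 8, 4, 11, 236.4, 292.4), (125, 321, 6, 4, 14, 127.1, 322.5), (127, 323, 13, 13, 77, 134.3, 329.4)]
scene orange [(341, 146, 15, 2, 15, 348.0, 146.5), (363, 147, 6, 14, 15, 365.7, 153.1), (309, 170, 2, 6, 7, 309.7, 172.3), (276, 174, 39, 28, 281, 292.0, 188.3), (307, 177, 7, 7, 21, 310.1, 180.7), (375, 177, 6, 2, 6, 377.5, 177.5), (393, 180, 8, 11, 12, 396.4, 184.6), (305, 194, 6, 2, 6, 307.5, 194.5), (291, 197, 9, 3, 10, 294.9, 198.2), (131, 334, 7, 4, 7, 134.0, 335.6)]
scene blue [(165, 140, 9, 4, 9, 169.0, 141.7), (140, 144, 6, 2, 6, 142.5, 144.5), (340, 149, 7, 15, 20, 343.6, 155.6), (288, 159, 21, 7, 37, 297.9, 162.1), (372, 176, 18, 8, 28, 380.7, 178.4)]
scene green [(341, 153, 4, 9, 9, 342.6, 157.0), (211, 225, 25, 9, 94, 222.7, 229.0), (222, 263, 35, 35, 550, 238.6, 280.0)]
side red [(287, 89, 20, 6, 66, 296.9, 91.8), (234, 157, 3, 3, 7, 235.3, 157.9)]
side yellow [(302, 135, 2, 10, 13, 302.5, 139.8), (305, 139, 7, 7, 26, 308.6, 141.9)]
side orange []
side blue []
side green [(218, 148, 17, 17, 94, 226.1, 154.6), (245, 162, 25, 23, 328, 256.0, 173.5), (144, 259, 15, 11, 61, 150.3, 264.9)]
```

View pics/c1.png

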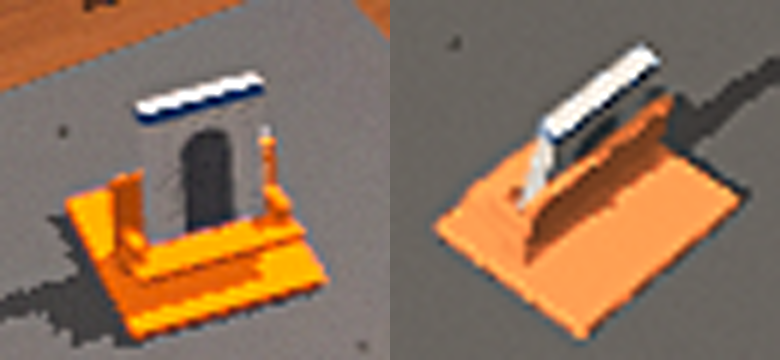

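The crop confirms the blue-banded insert in the orange cradle. It leans back against the board, with its top near scene (298,160). Next are rough world positions.

```bash
python3 - <<'E'
from h import *
np.set_printoptions(precision=4,suppress=True)
s,d=cam('scene'),cam('side')
for nm,a,b in(("topL/R(scene left=y-)",(287.5,162),(237.5,208.5)),("top other",(309,157.5),(223,219)),("pin",(248,235.5),(235.5,158)),("footcorner front -y?",(287.7,201.7),None),("foot front +y",(319.7,191.3),None),("foot back -y",(276,178.3),None),("malletgriptop",(111,245),(309,123))):
    print(nm,tri([(s,a),(d,b)]) if b else onz(s,a,.038))
for nm,a in (("sideL",(206,231)),("sideBot",(227.5,246.5)),("sideR",(249,228))): print(nm,onz(d,a,.038))
print("mallet bottom", onz(s,(121,266),.05), onz(d,(307,141),.05))
print("housing ends", onz(s,(190,250),.1),onz(s,(258,240),.1), "pin",onz(s,(248,235.5),.11))
E
```

```text
topL/R(scene left=y-) (array([0.4584, 0.2597, 0.1204]), [np.float64(0.0012195063992699047), np.float64(0.001219506399269871)])
top other (array([0.469 , 0.3203, 0.1206]), [np.float64(0.0037574789297824037), np.float64(0.003757478929782468)])
pin (array([0.6188, 0.0579, 0.1088]), [np.float64(0.002345787651567828), np.float64(0.002345787651567818)])
footcorner front -y? [0.5277 0.2276 0.038 ]
foot front +y [0.5365 0.3286 0.038 ]
foot back -y [0.4356 0.24   0.038 ]
malletgriptop (array([ 0.505 , -0.2496,  0.1242]), [np.float64(0.0025486704853425854), np.float64(0.0025486704853425715)])
sideL [0.5317 0.328  0.038 ]
sideBot [0.4388 0.3399 0.038 ]
sideR [0.4292 0.2428 0.038 ]
mallet bottom [ 0.5245 -0.2485  0.05  ] [ 0.5006 -0.241   0.05  ]
housing ends [ 0.5897 -0.0809  0.1   ] [0.6382 0.0779 0.1   ] pin [0.6213 0.0592 0.11  ]
```

```bash
python3 -m creep '[{"slide":[3.5,-2.1,0],"angular":[0,0,0],"claw":1},{"slide":[3.5,-2.1,0],"angular":[0,0,0],"claw":1},{"slide":[3.5,-2.1,0],"angular":[0,0,0],"claw":1},{"slide":[3.5,-2.1,0],"angular":[0,0,0],"claw":1},{"slide":[3.5,-2.1,0],"angular":[0,0,0],"claw":1},{"slide":[3.5,-2.1,0],"angular":[0,0,0],"claw":1},{"slide":[3.5,-2.1,0],"angular":[0,0,0],"claw":1},{"slide":[3.5,-2.1,0],"angular":[0,0,0],"claw":1},{"slide":[3.5,-2.1,0],"angular":[0,0,0],"claw":1},{"slide":[3.5,-2.1,0],"angular":[0,0,0],"claw":1}]' 40; cat > w.py <<'E'
from h import *
import sys
c=cam('wrist'); im=viewer.snapshot('wrist'); cv2.imwrite(f"pics/{sys.argv[1]}.png",im); np.savez(f"pics/{sys.argv[1]}.npz",**c)
s=manip.sense();print(s['t'],s['tcp_pos'],R.from_quat(s['tool_rot']).as_matrix().round(3).tolist())
E
python3 w.py m1
```

```text
t: 0.93
tcp_pos: [0.4482, -0.3057, 0.231]
tool_rot: [0.991, 0.133, -0.0, -0.0]
force: [0.9, 0.1, -0.2]
finger_gap: 0.999
gripper_force: 0.0
0.9833 [ 0.45265443 -0.2996471   0.23112784] [[0.963, 0.269, 0.003], [0.269, -0.963, 0.005], [0.005, -0.004, -1.0]]
```

```bash
python3 -m creep '[{"slide":[2.6,-3.2,0],"angular":[0,0,0],"claw":1},{"slide":[2.6,-3.2,0],"angular":[0,0,0],"claw":1},{"slide":[2.6,-3.2,0],"angular":[0,0,0],"claw":1},{"slide":[2.6,-3.2,0],"angular":[0,0,0],"claw":1},{"slide":[2.6,-3.2,0],"angular":[0,0,0],"claw":1},{"slide":[2.6,-3.2,0],"angular":[0,0,0],"claw":1},{"slide":[2.6,-3.2,0],"angular":[0,0,0],"claw":1},{"slide":[2.6,-3.2,0],"angular":[0,0,0],"claw":1}]' ; python3 -m creep '[{"slide":[0,0,0],"angular":[0,0,-0.12],"claw":1},{"slide":[0,0,0],"angular":[0,0,-0.12],"claw":1},{"slide":[0,0,0],"angular":[0,0,-0.12],"claw":1},{"slide":[0,0,0],"angular":[0,0,-0.12],"claw":1},{"slide":[0,0,0],"angular":[0,0,-0.12],"claw":1},{"slide":[0,0,0],"angular":[0,0,-0.12],"claw":1},{"slide":[0,0,0],"angular":[0,0,-0.12],"claw":1},{"slide":[0,0,0],"angular":[0,0,-0.12],"claw":1},{"slide":[0,0,0],"angular":[0,0,-0.12],"claw":1},{"slide":[0,0,0],"angular":[0,0,0],"claw":1}]'
python3 w.py h1; python3 - <<'E'
import cv2,numpy as np
a=cv2.imread('pics/m1.png');b=cv2.imread('pics/h1.png')
cv2.imwrite('pics/mh.png',cv2.resize(np.hstack([a,b]),(800,300),interpolation=cv2.INTER_AREA))
E
```

```text
t: 1.65
tcp_pos: [0.5804, -0.0038, 0.231]
tool_rot: [0.991, 0.134, -0.0, -0.0]
force: [0.5, -0.8, -0.5]
finger_gap: 1.002
gripper_force: 0.0
t: 2.48
tcp_pos: [0.5799, -0.0058, 0.2309]
tool_rot: [0.781, 0.625, -0.0, -0.0]
force: [-0.7, 0.3, -0.9]
finger_gap: 1.001
gripper_force: 0.0
2.5333 [ 0.57988768 -0.00581358  0.2309216 ] [[0.224, 0.975, -0.001], [0.975, -0.224, 0.0], [-0.0, -0.001, -1.0]]
```

View pics/mh.png

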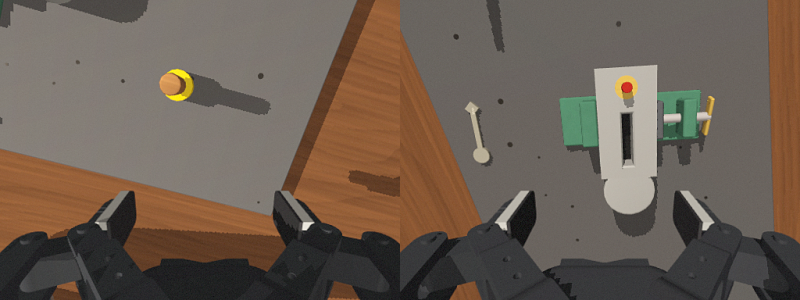

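Left half: the mallet's grip is at full pixel (220,108) in m1. Right half: in h1 the slot is at about (291,179), the red pin at (290,112), and the pointer is to the left. Next I'll get subpixel measurements.

```bash
cat > mh.py <<'E'
from h import *
np.set_printoptions(precision=4,suppress=True)
im=cv2.imread('pics/h1.png'); c=dict(np.load('pics/h1.npz'))
m,l,b=blobs(im,(0,150,80),(8,255,255),20); print("red",b)
pin=max(b,key=lambda q:q[1][4]) 
g=cv2.cvtColor(im,cv2.COLOR_BGR2GRAY)
# light housing top mask, slot = hole in it
hsv=cv2.cvtColor(im,cv2.COLOR_BGR2HSV)
m=((hsv[...,2]>150)&(hsv[...,1]<60)).astype(np.uint8)*255
cs,hi=cv2.findContours(m,cv2.RETR_CCOMP,cv2.CHAIN_APPROX_NONE)
for k,q in enumerate(cs):
    if cv2.contourArea(q)>300:
        r=cv2.minAreaRect(q); print(k,hi[0][k][3],r,cv2.contourArea(q))
        P=[onz(c,p,.1) for p in cv2.boxPoints(r)]; print(np.array(P)[:,:2], np.mean(P,0))
pt=onz(c,pin[2],.1125);print("pin",pt)
m1=cv2.imread('pics/m1.png'); c1=dict(np.load('pics/m1.npz'))
_,_,b=blobs(m1,(22,150,100),(34,255,255),50);print("yel",[(q,onz(c1,q[2],.065)) for q in b])
_,_,b=blobs(m1,(5,60,100),(20,220,255),50);print("wood",[q for q in b if 190<q[2][0]<260 and q[2][1]<140],onz(c1,(220,108),.13))
E
python3 mh.py
```

```text
red [(1, [283, 105, 15, 14, 150], [290.3, 111.4])]
0 -1 ((380.82708740234375, 265.9397277832031), (59.79337692260742, 17.249862670898438), 60.12400436401367) 548.0
[[ 0.6629 -0.0837]
 [ 0.6787 -0.0777]
 [ 0.7019 -0.1429]
 [ 0.6856 -0.1499]] [ 0.6823 -0.1135  0.1   ]
1 -1 ((142.2384796142578, 265.70770263671875), (17.240829467773438, 59.288604736328125), 29.744882583618164) 538.0
[[ 0.4123 -0.0775]
 [ 0.4607 -0.0288]
 [ 0.4724 -0.041 ]
 [ 0.4241 -0.0908]] [ 0.4424 -0.0595  0.1   ]
8 -1 ((98.11650848388672, 168.65675354003906), (79.30982208251953, 19.406606674194336), 79.9393081665039) 653.0
[[0.4338 0.0814]
 [0.4516 0.0805]
 [0.4378 0.0082]
 [0.4186 0.0089]] [0.4355 0.0448 0.1   ]
9 -1 ((293.74627685546875, 178.87716674804688), (188.16714477539062, 80.15606689453125), 86.47854614257812) 13047.0
[[ 0.5887  0.0852]
 [ 0.6572  0.0738]
 [ 0.64   -0.1086]
 [ 0.558  -0.0961]] [ 0.611  -0.0114  0.1   ]
11 9 ((290.0, 178.0), (18.0, 72.0), 0.0) 1078.0
[[ 0.5934 -0.0351]
 [ 0.6073  0.033 ]
 [ 0.6234  0.0294]
 [ 0.6105 -0.039 ]] [ 0.6087 -0.0029  0.1   ]
12 9 ((292.1539306640625, 114.97052764892578), (40.88606262207031, 31.774314880371094), 52.594642639160156) 903.0
[[0.6012 0.0645]
 [0.6261 0.0754]
 [0.6426 0.0436]
 [0.6173 0.0318]] [0.6218 0.0538 0.1   ]
pin [0.6196 0.0577 0.1125]
yel [((1, [212, 88, 37, 41, 604], [233.9, 109.1]), array([ 0.5117, -0.2596,  0.065 ]))]
wood [(51, [203, 93, 35, 30, 726], [218.9, 107.8])] [ 0.5103 -0.2546  0.13  ]
```

```bash
python3 -m creep '[{"slide":[4,-1.2,0],"angular":[0,0,-0.12],"claw":1},{"slide":[4,-1.2,0],"angular":[0,0,0],"claw":1},{"slide":[4,-1.2,0],"angular":[0,0,0],"claw":1},{"slide":[4,-1.2,0],"angular":[0,0,0],"claw":1},{"slide":[4,-1.2,0],"angular":[0,0,0],"claw":1},{"slide":[4,-1.2,0],"angular":[0,0,0],"claw":1},{"slide":[1,-1.2,0],"angular":[0,0,0],"claw":1},{"slide":[0,-1.5,0],"angular":[0,0,0],"claw":1},{"slide":[0,0,0],"angular":[0,0,0],"claw":1}]'; python3 w.py k1
```

```text
t: 3.28
tcp_pos: [0.5089, 0.2543, 0.2307]
tool_rot: [0.742, 0.67, -0.002, -0.001]
force: [-0.2, 0.0, -0.9]
finger_gap: 1.001
gripper_force: 0.0
3.3333 [0.51096751 0.25348939 0.23101905] [[0.103, 0.995, -0.002], [0.995, -0.103, -0.001], [-0.001, -0.002, -1.0]]
```

View pics/k1.png

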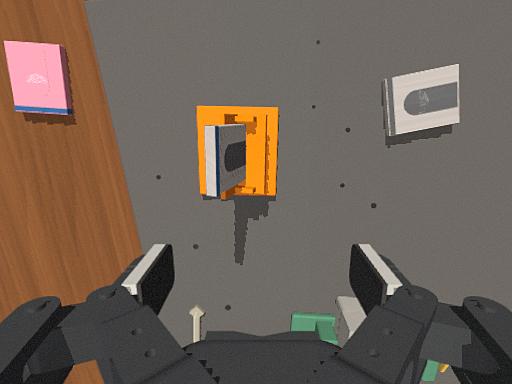

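k1 shows the cradle at x 197–278, y 106–195, with the insert's light top face along x≈205–217, y≈124–196. The spare is at (423,100) and the pink decoy is at the far left. I'll enlarge it for corner pixels.

```bash
python3 - <<'E'
from h import *
np.set_printoptions(precision=4,suppress=True)
im=cv2.imread('pics/k1.png'); c=dict(np.load('pics/k1.npz'))
h=cv2.cvtColor(im,cv2.COLOR_BGR2HSV)
m=cv2.inRange(h,(8,150,60),(24,255,255)); m[:, :185]=0; m[:,290:]=0; m[210:]=0
q=np.vstack([k for k in cv2.findContours(m,0,1)[0] if cv2.contourArea(k)>20]); r=cv2.minAreaRect(q); print(r)
P=np.array([onz(c,p,.038) for p in cv2.boxPoints(r)]);print(P,P.mean(0))
print([ (a,np.linalg.norm(P[a]-P[(a+1)%4])) for a in range(4)])
cv2.imwrite('pics/k1c.png',cv2.resize(im[110:205,190:285],(760,600),interpolation=cv2.INTER_CUBIC)) 
E
```

```text
((236.55593872070312, 152.0943145751953), (81.23384857177734, 92.5098648071289), 1.3322198390960693)
[[0.4279 0.2356 0.038 ]
 [0.4472 0.3384 0.038 ]
 [0.5346 0.3276 0.038 ]
 [0.5231 0.2237 0.038 ]] [0.4832 0.2813 0.038 ]
[(0, np.float64(0.10459822555426479)), (1, np.float64(0.08802199203671386)), (2, np.float64(0.10455983790857805)), (3, np.float64(0.09597711853005927))]
```

View pics/k1c.png

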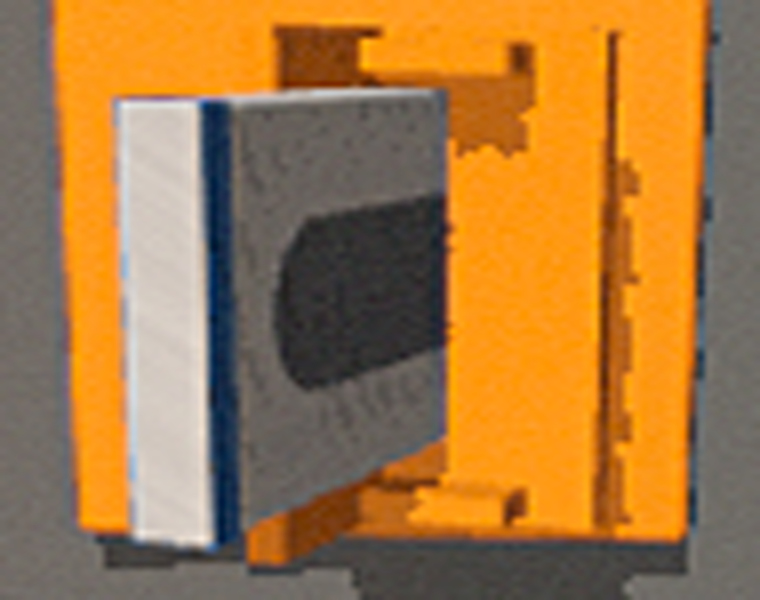

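```bash
python3 - <<'E'
from h import *
np.set_printoptions(precision=4,suppress=True)
c=dict(np.load('pics/k1.npz'))
for z in (.115,.12,.125,.13):
    A,B=[onz(c,p,z) for p in((215.2,125.6),(216.5,196))]; C,D=[onz(c,p,z-.003) for p in((204.6,125.6),(206.4,195.4))]
    print(z,np.linalg.norm(A-B),np.linalg.norm(C-D),"mid",(A+B+C+D)/4,"yaw",np.arctan2(-(A-B)[0],(A-B)[1]),np.arctan2(-(C-D)[0],(C-D)[1]),"thick",np.linalg.norm((A+B-C-D)/2))
print("foot yaw corners refined")
F=[onz(c,p,.038) for p in ((196.8,106),(278.2,107),(275.8,195.5),(199.8,194))]; print(np.array(F), np.mean(F,0))
E=[np.arctan2(-(F[a]-F[b])[0],(F[a]-F[b])[1]) for a,b in((0,3),(1,2))];print(E)
E
```

```text
0.115 0.062232558309148145 0.06238275144022764 mid [0.4671 0.2863 0.1135] yaw -0.12574823604423102 -0.12815137482937589 thick 0.010120209307784867
0.12 0.061028766421336866 0.06118989862786217 mid [0.4681 0.287  0.1185] yaw -0.1257482360442312 -0.12815137482937636 thick 0.009952709649678855
0.125 0.05982497453352559 0.0599970458154967 mid [0.4691 0.2877 0.1235] yaw -0.12574823604423135 -0.12815137482937686 thick 0.009785499835246398
0.13 0.058621182645714365 0.05880419300313123 mid [0.47   0.2884 0.1285] yaw -0.1257482360442314 -0.12815137482937644 thick 0.009618594980440903
foot yaw corners refined
[[0.4468 0.3373 0.038 ]
 [0.5345 0.3274 0.038 ]
 [0.5232 0.2283 0.038 ]
 [0.4343 0.2391 0.038 ]] [0.4847 0.283  0.038 ]
[np.float64(-0.12650184855430474), np.float64(-0.11406572442591283)]
```

```bash
cat > go.py <<'E'
from h import *
np.set_printoptions(precision=4,suppress=True)
def frame(yaw,lean):  # insert frame -> tool rot (tool x=insert y, tool z=-insert z)
    Ri=R.from_euler('z',yaw)*R.from_euler('y',-lean); M=Ri.as_matrix()
    x,z=M[:,1],-M[:,2]; return np.c_[x,np.cross(z,x),z],M
def delta(p,Rt):
    s=manip.sense(); R0=R.from_quat(s['tool_rot']).as_matrix()
    print('turn(tool,rad)',R.from_matrix(R0.T@Rt).as_rotvec(),'then slide cm',Rt.T@(np.array(p)-s['tcp_pos'])*100,'or slide now',R0.T@(np.array(p)-s['tcp_pos'])*100)
E
python3 - <<'E'
from go import *
Rt,M=frame(-.125,.3); T=np.array([.4683,.2873,.121]); g=T-.034*M[:,2]
print(g); delta(g,Rt); delta(g+.06*M[:,2],Rt)
E
```

```text
[0.4783 0.286  0.0885]
turn(tool,rad) [-0.3015 -0.0023  0.0219] then slide cm [ 2.8227 -7.6984 12.5349] or slide now [ 2.9156 -3.5652 14.2529]
turn(tool,rad) [-0.3015 -0.0023  0.0219] then slide cm [ 2.8227 -7.6984  6.5349] or slide now [ 2.9491 -5.3468  8.5236]
```

```bash
python3 -m creep '[{"slide":[0,0,0],"angular":[-0.1,0,0.007],"claw":0},{"slide":[0,0,0],"angular":[-0.1,0,0.007],"claw":0},{"slide":[0,0,0],"angular":[-0.1,0,0.007],"claw":0},{"slide":[1.4,-3.7,0],"angular":[0,0,0],"claw":0},{"slide":[1.4,-3.7,0],"angular":[0,0,0],"claw":0},{"slide":[0,0,3.2],"angular":[0,0,0],"claw":0},{"slide":[0,-0.3,3.2],"angular":[0,0,0],"claw":0},{"slide":[0,0,0],"angular":[0,0,0],"claw":0},{"slide":[0,0,0],"angular":[0,0,0],"claw":0}]'; python3 w.py k2; python3 - <<'E'
from go import *
Rt,M=frame(-.125,.3); T=np.array([.4683,.2873,.121]); g=T-.034*M[:,2]
delta(g,Rt)
E
```

```text
t: 4.08
tcp_pos: [0.4621, 0.2868, 0.1462]
tool_rot: [0.742, 0.654, 0.098, 0.111]
force: [0.4, 0.9, 0.4]
finger_gap: 0.504
gripper_force: 0.0
4.1333 [0.46289872 0.28736672 0.14776681] [[0.126, 0.948, 0.294], [0.992, -0.121, -0.034], [0.003, 0.296, -0.955]]
turn(tool,rad) [ 0.     -0.0026 -0.002 ] then slide cm [ 0.0607 -0.2782  6.1157] or slide now [ 0.0441 -0.2785  6.1159]
```

View pics/k2.png

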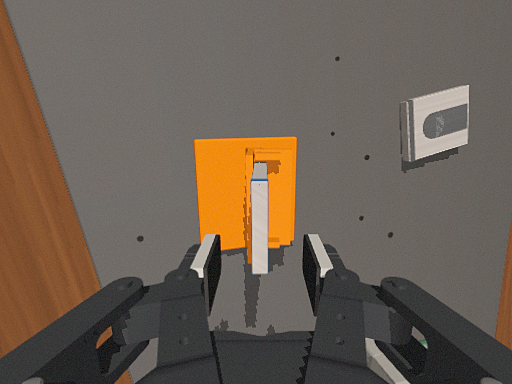

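k2 shows the insert edge-on between the pads. Its top face spans x 252–269, y 180–272, centred within 1 px of the tool's plane. I'll check its depth from the 60 mm length before descending.

```bash
python3 - <<'E'
from go import *
c=cam('wrist'); s=manip.sense(); R0=R.from_quat(s['tool_rot']).as_matrix()
r=[]
for p in((261,180),(260.5,272.5)):
    o,v=ray(c,p); r.append((R0.T@(o-s['tcp_pos']),R0.T@v))
for z in (.02,.025,.03,.035):
    P=[o+v*(z-o[2])/v[2] for o,v in r]; print(z,np.linalg.norm(P[0]-P[1]),P[0][:2],P[1][:2])
E
```

```text
0.02 0.05832046670473367 [0.0331 0.0003] [-0.0253  0.    ]
0.025 0.06011216497516439 [0.0319 0.0003] [-0.0282  0.    ]
0.03 0.06190386324559512 [0.0308 0.0003] [-0.0311 -0.    ]
0.035 0.06369556151602586 [0.0297 0.0003] [-0.034 -0.   ]
```

```bash
python3 -m creep '[{"slide":[0.1,-0.1,2],"angular":[0,0,0],"claw":0},{"slide":[0,0,2],"angular":[0,0,0],"claw":0},{"slide":[0,0,2],"angular":[0,0,0],"claw":0},{"slide":[0,0,0],"angular":[0,0,0],"claw":-0.5},{"slide":[0,0,0],"angular":[0,0,0],"claw":-1},{"slide":[0,0,0],"angular":[0,0,0],"claw":-1},{"slide":[0,0,0],"angular":[0,0,0],"claw":-1},{"slide":[0,0,0],"angular":[0,0,0],"claw":-1},{"slide":[0,0,0],"angular":[0,0,0],"claw":-1},{"slide":[0,0,0],"angular":[0,0,0],"claw":-1}]' 60
python3 -c "
from go import *
print(manip.sense())"
```

```text
t: 4.97
tcp_pos: [0.4788, 0.2873, 0.0914]
tool_rot: [0.741, 0.654, 0.101, 0.111]
force: [-2.6, -2.4, 7.0]
finger_gap: 0.108
gripper_force: 62.1
{'t': 4.9667, 'q': array([ 0.4217,  0.6077,  1.893 , -0.392 ,  0.4067,  0.8885]), 'qd': array([ 0.0005, -0.0016,  0.0011, -0.0005, -0.0002, -0.0001]), 'tau': array([  0.1803, -35.3234,  -9.1061,  -0.1973,  -1.0348,  -0.0479]), 'tcp_pos': array([0.4788, 0.2873, 0.0914]), 'tool_rot': array([0.741 , 0.6544, 0.101 , 0.1115]), 'force': array([-2.6376, -2.4056,  6.9919]), 'ft_torque': array([-0.1914,  0.1364, -0.0993]), 'gripper_force': 62.149765491485596, 'finger_gap': 0.10786041059185204}
```

```bash
python3 -m creep '[{"slide":[0,0,-0.5],"angular":[0,0,0],"claw":-1},{"slide":[0,0,-1.5],"angular":[0,0,0],"claw":-1},{"slide":[0,0,-2.5],"angular":[0,0,0],"claw":-1},{"slide":[0,0,-3],"angular":[0,0,0],"claw":-1},{"slide":[0,0,-3],"angular":[0,0,0],"claw":-1},{"slide":[0,0,-2],"angular":[0,0,0],"claw":-1},{"slide":[0,0,0],"angular":[0.1,0,0],"claw":-1},{"slide":[0,0,0],"angular":[0.1,0,0],"claw":-1},{"slide":[0,0,0],"angular":[0.1,0,0],"claw":-1},{"slide":[0,0,0],"angular":[0,0,0],"claw":-1}]' 60
python3 w.py g1
```

```text
t: 5.8
tcp_pos: [0.446, 0.2917, 0.2103]
tool_rot: [0.75, 0.661, 0.003, -0.001]
force: [2.1, 0.6, -2.6]
finger_gap: 0.107
gripper_force: 60.7
5.85 [0.44407577 0.29122791 0.2095479 ] [[0.125, 0.992, 0.004], [0.992, -0.125, 0.004], [0.004, 0.003, -1.0]]
```

View pics/g1.png

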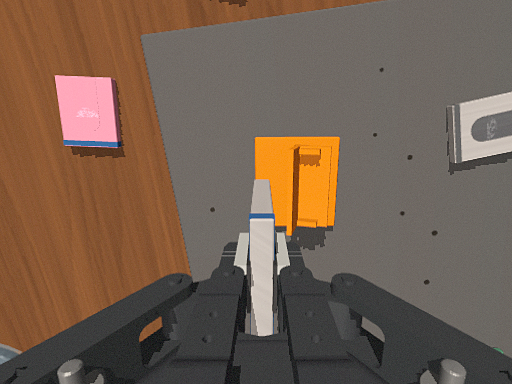

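g1 shows the insert held between the pads. Its far end face spans rows 180–219 at x≈262, and the near top corner is at row ≈335. I'll solve for its pose in the tool frame.

```bash
cat > ins.py <<'E'
from go import *
import sys
from scipy.optimize import least_squares
n=sys.argv[1]; rows=[float(a) for a in sys.argv[2:5]]; im=cv2.imread(f'pics/{n}.png')
cal=viewer.calibration('wrist'); c=cam('wrist'); c['T']=np.array(cal['tool_from_camera'])
def pts(x,z,p):
    e=np.array([np.cos(p),0,-np.sin(p)]); u=np.array([np.sin(p),0,np.cos(p)])
    t=np.array([x,0,z]); return t, t+.075*u, t-.06*e
f=lambda v:[proj(c,P)[1]-r for P,r in zip(pts(*v),rows)]
s=least_squares(f,[.03,-.03,0]); print('xe,ztop,pitch',s.x,s.fun,'centre foot in tool',s.x[0]-.03*np.cos(s.x[2])+.075*np.sin(s.x[2]),s.x[1]+.03*np.sin(s.x[2])+.075*np.cos(s.x[2]))
E
python3 - <<'E'
import cv2
im=cv2.imread('pics/g1.png')
print([im[y,262].tolist() for y in range(174,186)]);print([(y,im[y,262].tolist()) for y in range(210,224)]);print([(y,im[y,262].tolist()) for y in range(328,342)])
for y in (185,205,225,300): print(y,[int(v) for v in im[y,240:284].mean(1)])
E
python3 ins.py g1 219 180 334.5
```

```text
[[17, 148, 250], [25, 151, 250], [17, 147, 250], [20, 147, 251], [10, 149, 255], [136, 165, 221], [171, 178, 188], [168, 172, 181], [165, 172, 183], [163, 172, 181], [165, 173, 185], [165, 172, 183]]
[(210, [164, 173, 182]), (211, [163, 171, 182]), (212, [167, 181, 195]), (213, [151, 129, 123]), (214, [145, 91, 45]), (215, [146, 100, 54]), (216, [145, 94, 49]), (217, [149, 91, 36]), (218, [164, 153, 154]), (219, [202, 213, 225]), (220, [203, 212, 222]), (221, [188, 197, 208]), (222, [184, 192, 202]), (223, [185, 194, 204])]
[(328, [186, 195, 204]), (329, [189, 197, 207]), (330, [190, 197, 206]), (331, [189, 198, 208]), (332, [192, 200, 211]), (333, [186, 195, 205]), (334, [192, 200, 210]), (335, [181, 190, 201]), (336, [82, 85, 85]), (337, [55, 52, 55]), (338, [60, 59, 58]), (339, [53, 54, 53]), (340, [50, 45, 42]), (341, [53, 48, 53])]
185 [109, 108, 104, 107, 109, 109, 111, 106, 109, 109, 106, 106, 104, 126, 176, 180, 176, 172, 174, 172, 174, 173, 173, 176, 174, 176, 174, 174, 179, 155, 123, 142, 139, 135, 146, 138, 138, 138, 144, 136, 137, 140, 138, 141]
205 [105, 108, 107, 109, 108, 107, 107, 109, 108, 104, 105, 158, 169, 178, 173, 176, 174, 174, 172, 175, 173, 174, 173, 170, 172, 172, 172, 175, 175, 175, 182, 157, 132, 139, 133, 138, 139, 142, 130, 140, 139, 142, 135, 142]
225 [111, 107, 107, 107, 108, 105, 111, 108, 104, 121, 200, 202, 200, 198, 197, 197, 196, 195, 197, 194, 194, 195, 194, 193, 193, 195, 193, 193, 192, 190, 192, 194, 192, 157, 101, 119, 127, 126, 121, 121, 118, 120, 127, 115]
300 [19, 31, 24, 33, 28, 23, 24, 58, 42, 41, 38, 122, 215, 199, 200, 198, 195, 198, 197, 194, 196, 194, 196, 194, 196, 194, 196, 196, 194, 199, 197, 207, 135, 52, 74, 72, 79, 33, 33, 51, 55, 55, 31, 33]
xe,ztop,pitch [ 0.0252 -0.0224  0.008 ] [ 0.  0. -0.] centre foot in tool -0.004249609128772239 0.052838217458596286
```

```bash
python3 - <<'E'
from go import *
from scipy.optimize import least_squares
cal=viewer.calibration('wrist'); c=cam('wrist'); c['T']=np.array(cal['tool_from_camera'])
for p in(-.03,0,.008,.03):
  u=np.array([np.sin(p),0,np.cos(p)])
  for rt,rb in((218.5,179.2),(218,179)):
    f=lambda v:[proj(c,[v[0],0,v[1]])[1]-rt,proj(c,np.array([v[0],0,v[1]])+.075*u)[1]-rb]
    s=least_squares(f,[.03,-.03]).x; d=lambda P:.01*c['f']/-(c['T'][:3,:3].T@(P-c['T'][:3,3]))[2]
    P=np.array([s[0],0,s[1]]);print(p,s,'widths top,bot px',d(P),d(P+.075*u),'near row',proj(c,P-.06*np.array([np.cos(p),0,-np.sin(p)])), 'band row',proj(c,P+.007*u)[1])
E
```

```text
-0.03 [ 0.0334 -0.0444] widths top,bot px 28.286000673717083 16.673295059489323 near row [260.2506 361.0314] band row 212.65646465783726
-0.03 [ 0.0334 -0.044 ] widths top,bot px 28.16996099082474 16.632908359262387 near row [260.2541 360.0692] band row 212.2094295097243
0 [ 0.0277 -0.0288] widths top,bot px 24.40620004843628 15.290490805905263 near row [260.3728 340.5874] band row 212.9532272239755
0 [ 0.0277 -0.0282] widths top,bot px 24.29363138503636 15.246231068922244 near row [260.3761 339.6426] band row 212.5037546765979
0.008 [ 0.0262 -0.0246] widths top,bot px 23.54833503814663 14.961822256360598 near row [260.3999 336.033 ] band row 213.01983413244463
0.008 [ 0.0262 -0.024 ] widths top,bot px 23.43705861593832 14.916823482214093 near row [260.4032 335.0947] band row 212.56977251543125
0.03 [ 0.022  -0.0132] widths top,bot px 21.479351630500876 14.131230493573058 near row [260.4654 324.9872] band row 213.18211908395625
0.03 [ 0.022  -0.0125] widths top,bot px 21.37197273328265 14.084674034608083 near row [260.4686 324.0683] band row 212.7305578114397
```

```bash
python3 -m creep '[{"slide":[-3.5,1.95,-0.2],"angular":[0,0,0],"claw":-1},{"slide":[-3.5,1.95,-0.2],"angular":[0,0,0],"claw":-1},{"slide":[-3.5,1.95,-0.2],"angular":[0,0,0],"claw":-1},{"slide":[-3.5,1.95,-0.2],"angular":[0,0,0],"claw":-1},{"slide":[-3.5,1.95,-0.2],"angular":[0,0,0],"claw":-1},{"slide":[-3.5,1.95,-0.2],"angular":[0,0,0],"claw":-1},{"slide":[-3.5,1.95,-0.2],"angular":[0,0,0],"claw":-1},{"slide":[-3.5,1.95,-0.2],"angular":[0,0,0],"claw":-1},{"slide":[-3.5,1.95,-0.2],"angular":[0,0,0],"claw":-1},{"slide":[-3.5,1.95,-0.2],"angular":[0,0,0],"claw":-1}]'; python3 -m creep '[{"slide":[0,0,0],"angular":[0,0,0.065],"claw":-1},{"slide":[0,0,0],"angular":[0,0,0],"claw":-1},{"slide":[0,0,0],"angular":[0,0,0],"claw":-1}]'
python3 w.py h2
```

```text
t: 6.68
tcp_pos: [0.5909, -0.0808, 0.2275]
tool_rot: [0.749, 0.662, 0.0, -0.001]
force: [-0.3, 0.4, -3.2]
finger_gap: 0.107
gripper_force: 60.7
t: 6.93
tcp_pos: [0.5903, -0.0791, 0.2271]
tool_rot: [0.77, 0.638, 0.0, -0.002]
force: [0.3, 0.7, -2.9]
finger_gap: 0.107
gripper_force: 60.7
6.9833 [ 0.59030032 -0.07848748  0.22728852] [[0.185, 0.983, -0.002], [0.983, -0.185, 0.004], [0.003, -0.003, -1.0]]
```

View pics/h2.png

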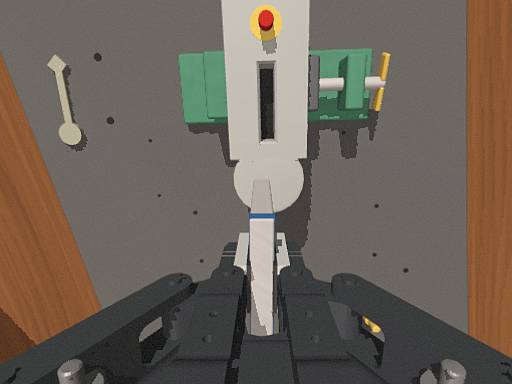

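h2 shows the slot ahead of the held insert at x≈259–275, y≈61–143, with the pin at (265,19) and the pointer clear at left. I'll get the slot edges in the tool frame.

```bash
python3 - <<'E'
from go import *
im=cv2.imread('pics/h2.png'); g=im.mean(2)
for y in(75,100,130): print(y,g[y,250:284].astype(int).tolist())
print('col',[int(v) for v in g[54:70,267]],[int(v) for v in g[134:152,267]])
# housing side edges by row, subpixel via mask
h=cv2.cvtColor(im,cv2.COLOR_BGR2HSV); m=(h[...,2]>130)&(h[...,1]<45)
E=[]
for y in list(range(4,45))+list(range(130,152)):
    r=np.where(m[y,200:330])[0]+200; E.append((y,r.min(),r.max()))
E=np.array(E); c=dict(np.load('pics/h2.npz')); s=manip.sense();R0=R.from_quat(s['tool_rot']).as_matrix()
tool=lambda p,z:(R0.T@(onz(c,p,z)-s['tcp_pos']))
for k,o in((1,-.5),(2,.5)):
    P=np.array([tool((e[k]+o,e[0]),.1) for e in E]); f=np.polyfit(P[:,0],P[:,1],1); print('edge',k,f,np.std(P[:,1]-np.polyval(f,P[:,0])))
_,_,b=blobs(im[:60],(0,170,60),(6,255,255),20); print(b,[tool(q[2],.113) for q in b])
for p in((259,61),(275,61),(259,143),(275,143)): print(p,tool(p,.1))
E
```

```text
75 [190, 189, 189, 191, 190, 194, 198, 128, 140, 99, 27, 35, 36, 40, 43, 24, 36, 38, 29, 37, 35, 39, 33, 104, 141, 177, 172, 194, 188, 188, 190, 189, 191, 190]
100 [189, 187, 190, 188, 189, 189, 192, 162, 134, 144, 61, 24, 26, 38, 32, 35, 43, 40, 32, 29, 35, 34, 31, 72, 126, 180, 172, 186, 189, 187, 188, 186, 188, 189]
130 [187, 186, 187, 187, 188, 187, 187, 192, 165, 133, 129, 46, 27, 27, 31, 30, 29, 51, 46, 41, 47, 40, 44, 89, 100, 169, 174, 181, 187, 186, 184, 189, 185, 187]
col [140, 192, 193, 190, 192, 194, 176, 108, 117, 109, 86, 91, 93, 90, 79, 38] [30, 45, 46, 41, 67, 165, 163, 186, 199, 197, 189, 184, 185, 183, 185, 186, 183, 185]
edge 1 [-0.0289 -0.0275] 0.00025112081230647384
edge 2 [-0.0204  0.0422] 0.00021196431842581635
[(1, [259, 10, 14, 21, 222], [265.5, 19.4])] [array([0.1379, 0.0039, 0.1147])]
(259, 61) [ 0.1106 -0.0013  0.1277]
(275, 61) [0.1106 0.0121 0.1276]
(259, 143) [ 0.0427 -0.0015  0.1274]
(275, 143) [0.0427 0.013  0.1274]
```

```bash
python3 -m creep '[{"slide":[0,0,0],"angular":[0,0,-0.025],"claw":-1},{"slide":[2.6,0.23,0],"angular":[0,0,0],"claw":-1},{"slide":[2.6,0.23,0],"angular":[0,0,0],"claw":-1},{"slide":[2.6,0.23,0],"angular":[0,0,0],"claw":-1},{"slide":[0,0,3],"angular":[0,0,0],"claw":-1},{"slide":[0,0,3],"angular":[0,0,0],"claw":-1},{"slide":[0,0,1.2],"angular":[0,0,0],"claw":-1},{"slide":[0,0,0],"angular":[0,0,0],"claw":-1},{"slide":[0,0,0],"angular":[0,0,0],"claw":-1},{"slide":[0,0,0],"angular":[0,0,0],"claw":-1}]'
python3 w.py h3; python3 - <<'E'
from go import *
a=cv2.imread('pics/h3.png')[30:260,170:360]; b=viewer.snapshot('side')[110:200,195:305]; s=viewer.snapshot('scene')[170:270,165:275]
cv2.imwrite('pics/h3c.png',np.hstack([cv2.resize(a,(400,484)),cv2.resize(s,(400,484),interpolation=cv2.INTER_CUBIC)]))
E
```

```text
t: 7.82
tcp_pos: [0.6125, -0.0035, 0.1577]
tool_rot: [0.762, 0.648, 0.002, -0.0]
force: [1.0, -0.2, -2.0]
finger_gap: 0.11
gripper_force: 60.6
7.8667 [ 0.61279963 -0.00379976  0.15807147] [[0.162, 0.987, 0.004], [0.987, -0.162, 0.002], [0.003, 0.003, -1.0]]
```

View pics/h3c.png

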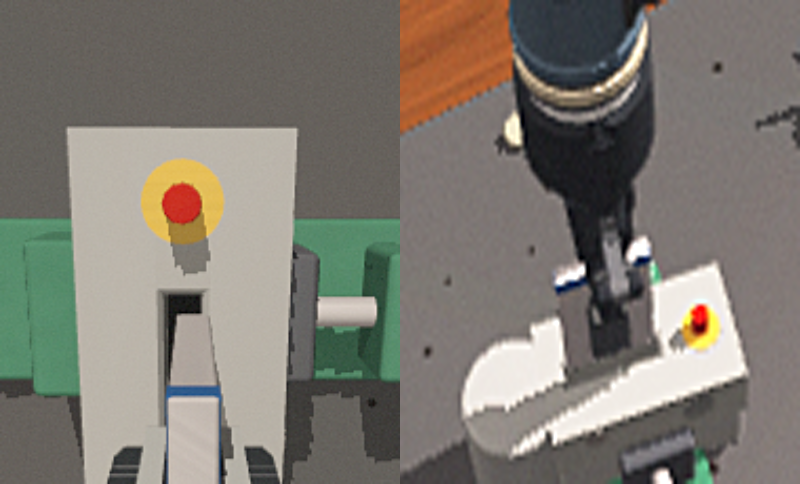

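The crop shows the insert foot at crop x≈192, while the slot's centre is at x≈184, so it's about 2 mm off in tool y. I'll measure that.

```bash
python3 - <<'E'
from go import *
im=cv2.imread('pics/h3.png'); c=dict(np.load('pics/h3.npz')); s=manip.sense();R0=R.from_quat(s['tool_rot']).as_matrix(); print(s['tcp_pos'])
tool=lambda p,z:(R0.T@(onz(c,p,z)-s['tcp_pos']))
g=im.mean(2)
for y in(174,): print(y,g[y,240:276].astype(int).tolist())
print('col262',g[160:186,259].astype(int).tolist())
print('row185',g[185,244:280].astype(int).tolist())
_,_,b=blobs(im[:200],(0,170,60),(6,255,255),50); print(b,[tool(q[2],.1125) for q in b])
h=cv2.cvtColor(im,cv2.COLOR_BGR2HSV); m=(h[...,2]>130)&(h[...,1]<45)
E=[]
for y in list(range(94,100))+list(range(136,200)):
    r=np.where(m[y,190:320])[0]+190; E.append((y,r.min(),r.max()))
E=np.array(E)
for k,o in((1,-.5),(2,.5)):
    P=np.array([tool((e[k]+o,e[0]),.1) for e in E]); f=np.polyfit(P[:,0],P[:,1],1); print('edge',k,f,np.std(P[:,1]-np.polyval(f,P[:,0])))
top=np.where(m[85:100,240])[0].min()+85-.5; print('end edge',top,tool((240,top),.1))
print('slot end',tool((257.4,167.6),.1), tool((245.5,174),.1),tool((269,174),.1))
E
```

```text
[ 0.6127 -0.0041  0.1581]
174 [181, 180, 181, 182, 151, 124, 130, 119, 57, 61, 22, 27, 26, 24, 22, 25, 23, 28, 31, 29, 17, 29, 28, 22, 20, 75, 162, 170, 162, 176, 180, 178, 181, 179, 176, 180]
col262 [172, 180, 175, 176, 176, 177, 183, 146, 115, 85, 31, 22, 32, 24, 29, 17, 22, 22, 14, 131, 169, 168, 165, 165, 164, 167]
row185 [171, 119, 131, 113, 60, 61, 15, 17, 27, 116, 174, 169, 165, 169, 167, 167, 164, 166, 162, 163, 165, 165, 165, 165, 168, 136, 152, 180, 178, 176, 180, 177, 177, 177, 178, 178]
[(1, [247, 117, 19, 19, 265], [256.0, 126.5])] [array([ 0.0618, -0.0033,  0.0458])]
edge 1 [-0.0001 -0.0385] 0.00019652137663060258
edge 2 [0.0008 0.0318] 0.00023172689534507206
end edge 89.5 [ 0.0843 -0.0137  0.0583]
slot end [ 0.0339 -0.0026  0.0582] [ 0.0294 -0.0109  0.0581] [0.0294 0.0054 0.0582]
```

```bash
python3 -m creep '[{"slide":[0.1,-0.37,0],"angular":[0,0,0],"claw":-1},{"slide":[0,0,0],"angular":[0,0,0],"claw":-1},{"slide":[0,0,0.4],"angular":[0,0,0],"claw":-1},{"slide":[0,0,0.4],"angular":[0,0,0],"claw":-1},{"slide":[0,0,0],"angular":[0,0,0],"claw":-1},{"slide":[0,0,0],"angular":[0,0,0],"claw":-1}]'
python3 w.py h4;  python3 - <<'E'
from go import *
im=cv2.imread('pics/h4.png'); c=dict(np.load('pics/h4.npz')); s=manip.sense();R0=R.from_quat(s['tool_rot']).as_matrix(); print(s['tcp_pos'],s['force'])
tool=lambda p,z:(R0.T@(onz(c,p,z)-s['tcp_pos']))
_,_,b=blobs(im[:200],(0,170,60),(6,255,255),50); print(b,[tool(q[2],.1125) for q in b])
g=im.mean(2)
for y in(170,183):print(y,g[y,240:286].astype(int).tolist())
print(g[140:190,264].astype(int).tolist())
E
```

```text
t: 8.47
tcp_pos: [0.6079, -0.0024, 0.1478]
tool_rot: [0.763, 0.647, 0.001, -0.002]
force: [0.1, -0.4, -3.4]
finger_gap: 0.11
gripper_force: 60.7
8.5167 [ 0.60809891 -0.00247114  0.14808526] [[0.163, 0.987, -0.0], [0.987, -0.163, 0.003], [0.003, -0.001, -1.0]]
[ 0.6081 -0.0025  0.1481] [-0.2785 -0.1571 -3.0193]
[(1, [254, 118, 20, 20, 296], [263.8, 127.6])] [array([0.0611, 0.0016, 0.0358])]
170 [180, 177, 178, 178, 178, 177, 175, 175, 177, 179, 177, 142, 140, 142, 142, 143, 142, 146, 145, 144, 145, 143, 146, 145, 146, 147, 143, 145, 144, 142, 144, 144, 141, 144, 142, 139, 159, 173, 176, 177, 176, 176, 177, 176, 177, 175]
183 [179, 176, 175, 175, 176, 179, 176, 176, 177, 180, 181, 133, 119, 114, 162, 172, 165, 161, 162, 165, 165, 162, 166, 162, 162, 164, 164, 162, 171, 152, 0, 16, 74, 114, 171, 166, 159, 176, 176, 176, 178, 176, 175, 173, 176, 175]
[110, 115, 115, 113, 116, 113, 109, 111, 122, 113, 117, 117, 119, 116, 117, 118, 123, 118, 110, 109, 108, 104, 104, 167, 178, 176, 175, 173, 177, 181, 146, 113, 98, 52, 29, 27, 35, 25, 9, 129, 166, 166, 167, 162, 163, 164, 165, 164, 161, 164]
```

```bash
python3 -m creep '[{"slide":[0,0.11,0],"angular":[0,0,0],"claw":-1},{"slide":[0,0,0.2],"angular":[0,0,0],"claw":-1},{"slide":[0,0,0.2],"angular":[0,0,0],"claw":-1},{"slide":[0,0,0.2],"angular":[0,0,0],"claw":-1},{"slide":[0,0,0],"angular":[0,0,0],"claw":-1},{"slide":[0,0,0],"angular":[0,0,0],"claw":-1}]'
python3 w.py h5;  python3 - <<'E'
from go import *
im=cv2.imread('pics/h5.png'); c=dict(np.load('pics/h5.npz')); s=manip.sense();R0=R.from_quat(s['tool_rot']).as_matrix(); print(s['tcp_pos'],s['force'])
tool=lambda p,z:(R0.T@(onz(c,p,z)-s['tcp_pos']))
_,_,b=blobs(im[:200],(0,170,60),(6,255,255),50); print(b,[tool(q[2],.1125) for q in b])
g=im.mean(2)
for y in(174,183):print(y,g[y,240:286].astype(int).tolist())
print(g[160:190,261].astype(int).tolist())
E
```

```text
t: 9.02
tcp_pos: [0.6091, -0.0025, 0.1422]
tool_rot: [0.763, 0.647, 0.001, -0.001]
force: [-0.7, -0.1, -3.8]
finger_gap: 0.107
gripper_force: 60.7
9.0667 [ 0.60927564 -0.00255982  0.14236031] [[0.163, 0.987, 0.0], [0.987, -0.163, 0.003], [0.003, -0.0, -1.0]]
[ 0.6093 -0.0026  0.1424] [-0.1714  0.0348 -2.0063]
[(1, [252, 118, 20, 21, 314], [261.6, 128.1])] [array([0.0611, 0.0004, 0.0301])]
174 [175, 176, 177, 176, 177, 176, 178, 177, 167, 120, 122, 117, 89, 99, 80, 85, 85, 83, 86, 81, 83, 85, 86, 86, 84, 80, 81, 85, 83, 87, 98, 95, 134, 167, 162, 166, 176, 178, 176, 175, 177, 175, 176, 176, 175, 178]
183 [178, 177, 176, 175, 176, 178, 178, 177, 180, 117, 126, 129, 66, 76, 169, 168, 165, 163, 166, 163, 163, 163, 161, 164, 164, 164, 162, 159, 166, 147, 28, 69, 156, 166, 160, 168, 176, 175, 175, 175, 177, 175, 177, 175, 175, 177]
[104, 168, 183, 182, 180, 176, 172, 173, 172, 176, 176, 181, 132, 108, 85, 34, 18, 15, 5, 128, 165, 167, 164, 163, 165, 161, 164, 164, 163, 165]
```

Insert centre is at column 261.6 and slot centre at 261.9, so it's aligned. Descending.

```bash
python3 -m creep '[{"slide":[0,0,0.4],"angular":[0,0,0],"claw":-1},{"slide":[0,0,0.4],"angular":[0,0,0],"claw":-1},{"slide":[0,0,0.4],"angular":[0,0,0],"claw":-1},{"slide":[0,0,0.4],"angular":[0,0,0],"claw":-1},{"slide":[0,0,0.4],"angular":[0,0,0],"claw":-1},{"slide":[0,0,0],"angular":[0,0,0],"claw":-1},{"slide":[0,0,0],"angular":[0,0,0],"claw":-1}]'
```

```text
t: 9.65
tcp_pos: [0.6091, -0.0024, 0.122]
tool_rot: [0.763, 0.647, 0.001, -0.001]
force: [-0.4, -0.5, -2.9]
finger_gap: 0.11
gripper_force: 60.7
```

```bash
python3 -m creep '[{"slide":[0,0,0.2],"angular":[0,0,0],"claw":-1},{"slide":[0,0,0.2],"angular":[0,0,0],"claw":-1},{"slide":[0,0,0],"angular":[0,0,0],"claw":-1},{"slide":[0,0,0],"angular":[0,0,0],"claw":-1}]'; python3 -m creep '[{"slide":[0,0,0.15],"angular":[0,0,0],"claw":-1},{"slide":[0,0,0],"angular":[0,0,0],"claw":-1},{"slide":[0,0,0],"angular":[0,0,0],"claw":-1}]'
```

```text
t: 9.98
tcp_pos: [0.6092, -0.0025, 0.1184]
tool_rot: [0.763, 0.647, 0.001, -0.001]
force: [-0.2, 1.0, -2.6]
finger_gap: 0.112
gripper_force: 60.7
t: 10.23
tcp_pos: [0.6093, -0.0025, 0.1169]
tool_rot: [0.763, 0.647, 0.001, -0.001]
force: [0.1, -0.5, -2.7]
finger_gap: 0.109
gripper_force: 60.7
```

```bash
python3 -m creep '[{"slide":[0,0,0.15],"angular":[0,0,0],"claw":-1},{"slide":[0,0,0],"angular":[0,0,0],"claw":-1},{"slide":[0,0,0],"angular":[0,0,0],"claw":-1}]'
```

```text
t: 10.48
tcp_pos: [0.6092, -0.0025, 0.1153]
tool_rot: [0.763, 0.647, 0.001, -0.001]
force: [-0.6, -0.0, -2.7]
finger_gap: 0.104
gripper_force: 60.7
```

```bash
python3 -m creep '[{"slide":[0,0,0.15],"angular":[0,0,0],"claw":-1},{"slide":[0,0,0],"angular":[0,0,0],"claw":-1},{"slide":[0,0,0],"angular":[0,0,0],"claw":-1}]';python3 -m creep '[{"slide":[0,0,0.1],"angular":[0,0,0],"claw":-1},{"slide":[0,0,0],"angular":[0,0,0],"claw":-1},{"slide":[0,0,0],"angular":[0,0,0],"claw":-1}]'
```

```text
t: 10.73
tcp_pos: [0.6092, -0.0025, 0.1138]
tool_rot: [0.763, 0.647, 0.001, -0.001]
force: [-0.1, 0.5, -3.0]
finger_gap: 0.108
gripper_force: 60.7
t: 10.98
tcp_pos: [0.6095, -0.0025, 0.1131]
tool_rot: [0.763, 0.647, 0.001, -0.001]
force: [0.3, -0.1, -2.1]
finger_gap: 0.104
gripper_force: 60.9
```

```bash
python3 -m creep '[{"slide":[0,0,0.12],"angular":[0,0,0],"claw":-1},{"slide":[0,0,0],"angular":[0,0,0],"claw":-1},{"slide":[0,0,0],"angular":[0,0,0],"claw":-1}]';python3 -m creep '[{"slide":[0,0,0.1],"angular":[0,0,0],"claw":-1},{"slide":[0,0,0],"angular":[0,0,0],"claw":-1},{"slide":[0,0,0],"angular":[0,0,0],"claw":-1}]'
```

```text
t: 11.23
tcp_pos: [0.6096, -0.0025, 0.113]
tool_rot: [0.763, 0.647, 0.001, -0.001]
force: [-2.2, -0.6, 5.2]
finger_gap: 0.103
gripper_force: 61.9
t: 11.48
tcp_pos: [0.6096, -0.0025, 0.113]
tool_rot: [0.762, 0.647, 0.001, -0.001]
force: [-2.7, -0.3, 10.5]
finger_gap: 0.11
gripper_force: 62.8
```

Floor contact is at TCP z 0.113, as predicted. Easing off, then releasing.

```bash
python3 -m creep '[{"slide":[0,0,-0.15],"angular":[0,0,0],"claw":-1},{"slide":[0,0,0],"angular":[0,0,0],"claw":-1},{"slide":[0,0,0],"angular":[0,0,0],"claw":-0.7},{"slide":[0,0,0],"angular":[0,0,0],"claw":-0.5},{"slide":[0,0,0],"angular":[0,0,0],"claw":-0.3},{"slide":[0,0,0],"angular":[0,0,0],"claw":-0.3},{"slide":[0,0,0],"angular":[0,0,0],"claw":-0.3},{"slide":[0,0,0],"angular":[0,0,0],"claw":-0.3},{"slide":[0,0,0],"angular":[0,0,0],"claw":-0.3}]'
python3 -m creep '[{"slide":[0,0,-1],"angular":[0,0,0],"claw":-0.3},{"slide":[0,0,-3],"angular":[0,0,0],"claw":-0.3},{"slide":[0,0,-4],"angular":[0,0,0],"claw":0},{"slide":[0,0,-4],"angular":[0,0,0],"claw":0},{"slide":[-4,0,0],"angular":[0,0,0],"claw":0},{"slide":[-4,0,0],"angular":[0,0,0],"claw":0},{"slide":[0,0,0],"angular":[0,0,0],"claw":0},{"slide":[0,0,0],"angular":[0,0,0],"claw":0}]'
python3 w.py r1; python3 - <<'E'
from go import *
a=cv2.imread('pics/r1.png'); s=viewer.snapshot('scene')[200:300,165:275]
cv2.imwrite('pics/r1c.png',np.hstack([cv2.resize(a,(440,330)),cv2.resize(s,(360,330),interpolation=cv2.INTER_CUBIC)]))
E
```

```text
t: 12.23
tcp_pos: [0.6093, -0.0025, 0.1121]
tool_rot: [0.763, 0.647, 0.001, -0.001]
force: [0.6, -0.7, 0.4]
finger_gap: 0.354
gripper_force: 0.0
t: 12.9
tcp_pos: [0.5961, -0.0838, 0.2331]
tool_rot: [0.764, 0.645, 0.001, -0.001]
force: [-0.6, 0.8, -0.7]
finger_gap: 0.501
gripper_force: 0.0
12.95 [ 0.59604111 -0.08243677  0.23261435] [[0.165, 0.986, 0.001], [0.986, -0.165, 0.004], [0.004, 0.0, -1.0]]
```

View pics/r1c.png

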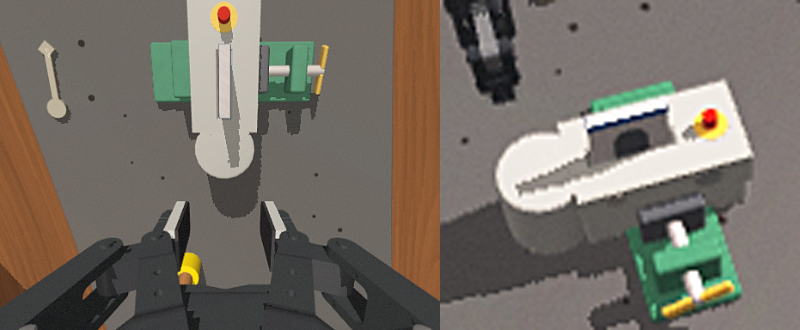

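The insert is standing in the slot: its white top strip is at about (224,80) in the left half. The pin is still up at (224,15). Next I'll go to the mallet and locate it by colour.

```bash
python3 -m creep '[{"slide":[-3.7,-0.95,0],"angular":[0,0,0],"claw":0.6},{"slide":[-3.7,-0.95,0],"angular":[0,0,0],"claw":0.6},{"slide":[-3.7,-0.95,0],"angular":[0,0,0],"claw":0.6},{"slide":[-3.7,-0.95,0],"angular":[0,0,0],"claw":0.6},{"slide":[-3.7,-0.95,0],"angular":[0,0,0],"claw":0.6},{"slide":[-3.7,-0.95,0],"angular":[0,0,0],"claw":0.6},{"slide":[0,0,0],"angular":[0,0,0],"claw":0.6},{"slide":[0,0,0],"angular":[0,0,0],"claw":0.6},{"slide":[0,0,0],"angular":[0,0,0],"claw":0.6}]'
python3 w.py m2; cat > mal.py <<'E'
from go import *
import sys
n=sys.argv[1]; im=cv2.imread(f'pics/{n}.png'); c=dict(np.load(f'pics/{n}.npz')); s=manip.sense();R0=R.from_quat(s['tool_rot']).as_matrix()
tool=lambda p,z:(R0.T@(onz(c,p,z)-s['tcp_pos']))
h=cv2.cvtColor(im,cv2.COLOR_BGR2HSV)
yb=blobs(im[:300],(24,150,90),(34,255,255),60)[2]; print('yellow',yb)
m,l,b=blobs(im[:300],(6,70,60),(21,230,255),60); print('wood',[q for q in b])
for q in yb:
    x,y,w,hh,_=q[1]; box=(slice(max(0,y-40),y+hh+40),slice(max(0,x-40),x+w+40))
    mm=np.zeros_like(m); mm[box]=cv2.inRange(h,(6,70,60),(34,255,255))[:300][box]
    k=max(cv2.findContours(mm,0,1)[0],key=cv2.contourArea); print('union',cv2.boundingRect(k))
E
python3 mal.py m2
```

```text
t: 13.75
tcp_pos: [0.5041, -0.2902, 0.2311]
tool_rot: [0.762, 0.647, 0.001, -0.002]
force: [-0.3, 0.2, -0.3]
finger_gap: 0.804
gripper_force: 0.0
13.8 [ 0.50434139 -0.28967621  0.23109262] [[0.161, 0.987, -0.0], [0.987, -0.161, 0.004], [0.004, -0.001, -1.0]]
yellow [(3, [242, 125, 38, 36, 522], [261.0, 137.7])]
wood [(1, [0, 0, 152, 300, 34222], [59.2, 162.5]), (8, [405, 122, 46, 27, 493], [424.5, 137.3]), (19, [248, 135, 27, 32, 667], [260.7, 150.8]), (31, [387, 259, 125, 41, 3141], [463.9, 280.1]), (32, [224, 284, 115, 16, 944], [296.9, 294.2])]
union (242, 124, 39, 43)
```

```bash
cat >> mal.py <<'E'
if n=='m2':
    print(tool((261,124.3),.03)[0]-.02,tool((261,124.3),.065)[0]-.02, tool((261,166.7),.13)[0]+.0115, tool((242,140),.05),tool((280.5,140),.05),tool((248,155),.12),tool((275,155),.12))
E
python3 mal.py m2 | tail -1
```

```text
0.03666117319909902 0.037880510596272565 0.03731784388417958 [ 0.0409 -0.0205  0.1813] [0.0409 0.0211 0.1813] [ 0.0342 -0.0111  0.1112] [0.0342 0.0121 0.1112]
```

```bash
python3 -m creep '[{"slide":[3.7,0.04,0],"angular":[0,0,0],"claw":0.4},{"slide":[0,0,0],"angular":[0,0,0],"claw":0.4},{"slide":[0,0,3],"angular":[0,0,0],"claw":0.4},{"slide":[0,0,3.5],"angular":[0,0,0],"claw":0.4},{"slide":[0,0,3.5],"angular":[0,0,0],"claw":0.4},{"slide":[0,0,3],"angular":[0,0,0],"claw":0.4},{"slide":[0,0,1.5],"angular":[0,0,0],"claw":0.4},{"slide":[0,0,0],"angular":[0,0,0],"claw":0.4},{"slide":[0,0,0],"angular":[0,0,0],"claw":0.4}]'; python3 w.py m3; python3 mal.py m3|head -3
```

```text
t: 14.55
tcp_pos: [0.5106, -0.2528, 0.0859]
tool_rot: [0.762, 0.648, 0.001, -0.002]
force: [-0.3, -0.8, -0.3]
finger_gap: 0.7
gripper_force: 0.0
14.6 [ 0.51126655 -0.25369414  0.08699457] [[0.161, 0.987, 0.001], [0.987, -0.161, 0.003], [0.003, 0.0, -1.0]]
yellow [(1, [227, 188, 66, 66, 2168], [259.9, 215.1])]
wood [(2, [0, 150, 60, 150, 4583], [19.6, 248.9]), (3, [496, 183, 16, 43, 390], [503.5, 204.1]), (19, [231, 217, 57, 83, 3754], [259.2, 263.3])]
union (227, 188, 66, 106)
```

```bash
python3 -m creep '[{"slide":[0,0,0],"angular":[0,0,0],"claw":0},{"slide":[0,0,0],"angular":[0,0,0],"claw":-0.5},{"slide":[0,0,0],"angular":[0,0,0],"claw":-1},{"slide":[0,0,0],"angular":[0,0,0],"claw":-1},{"slide":[0,0,0],"angular":[0,0,0],"claw":-1},{"slide":[0,0,0],"angular":[0,0,0],"claw":-1},{"slide":[0,0,0],"angular":[0,0,0],"claw":-1},{"slide":[0,0,0],"angular":[0,0,0],"claw":-1}]' 100
python3 -m creep '[{"slide":[0,0,-1],"angular":[0,0,0],"claw":-1},{"slide":[0,0,-3],"angular":[0,0,0],"claw":-1},{"slide":[0,0,-4],"angular":[0,0,0],"claw":-1},{"slide":[0,0,-4],"angular":[0,0,0],"claw":-1},{"slide":[0,0,-3],"angular":[0,0,0],"claw":-1},{"slide":[0,0,0],"angular":[0,0,0],"claw":-1},{"slide":[0,0,0],"angular":[0,0,0],"claw":-1}]' 100
python3 w.py m4; python3 mal.py m4|head -3
```

```text
t: 15.27
tcp_pos: [0.5109, -0.255, 0.088]
tool_rot: [0.763, 0.647, 0.002, -0.0]
force: [-1.2, 1.7, 7.5]
finger_gap: 0.244
gripper_force: 97.2
t: 15.85
tcp_pos: [0.5108, -0.2556, 0.2387]
tool_rot: [0.763, 0.647, 0.002, 0.001]
force: [0.3, 0.4, -4.2]
finger_gap: 0.249
gripper_force: 98.3
15.9 [ 0.50952985 -0.25466599  0.23649761] [[0.163, 0.987, -0.0], [0.987, -0.163, 0.003], [0.003, -0.001, -1.0]]
yellow [(1, [228, 185, 65, 49, 1878], [260.2, 207.5])]
wood [(1, [0, 0, 153, 300, 34003], [58.7, 166.7]), (3, [396, 148, 38, 30, 436], [413.4, 166.0]), (19, [234, 213, 57, 87, 3906], [261.3, 261.1]), (28, [403, 277, 109, 23, 1647], [467.5, 291.0])]
union (228, 184, 66, 90)
```

```bash
python3 -m creep '[{"slide":[3.65,0.64,-0.1],"angular":[0,0,0],"claw":-1},{"slide":[3.65,0.64,-0.1],"angular":[0,0,0],"claw":-1},{"slide":[3.65,0.64,-0.1],"angular":[0,0,0],"claw":-1},{"slide":[3.65,0.64,-0.1],"angular":[0,0,0],"claw":-1},{"slide":[3.65,0.64,-0.1],"angular":[0,0,0],"claw":-1},{"slide":[3.65,0.64,-0.1],"angular":[0,0,0],"claw":-1},{"slide":[3.65,0.64,-0.1],"angular":[0,0,0],"claw":-1},{"slide":[3.65,0.64,-0.1],"angular":[0,0,0],"claw":-1},{"slide":[3.65,0.64,-0.1],"angular":[0,0,0],"claw":-1}]'
python3 -m creep '[{"slide":[0,0,0],"angular":[0,0,0],"claw":-1},{"slide":[0,0,0],"angular":[0,0,0],"claw":-1},{"slide":[0,0,0],"angular":[0,0,0],"claw":-1}]'
```

```text
t: 16.65
tcp_pos: [0.6188, 0.0615, 0.2432]
tool_rot: [0.763, 0.647, -0.001, -0.003]
force: [0.0, 0.1, -2.7]
finger_gap: 0.247
gripper_force: 98.1
t: 16.9
tcp_pos: [0.6189, 0.0597, 0.2438]
tool_rot: [0.762, 0.647, -0.001, -0.003]
force: [-0.0, 0.4, -3.3]
finger_gap: 0.247
gripper_force: 98.2
```

```bash
python3 -m creep '[{"slide":[0,0,2.5],"angular":[0,0,0],"claw":-1},{"slide":[0,0,2.5],"angular":[0,0,0],"claw":-1},{"slide":[0,0,1.5],"angular":[0,0,0],"claw":-1},{"slide":[0,0,0],"angular":[0,0,0],"claw":-1},{"slide":[0,0,0],"angular":[0,0,0],"claw":-1}]'
python3 -m creep '[{"slide":[0,0,0.3],"angular":[0,0,0],"claw":-1},{"slide":[0,0,0.3],"angular":[0,0,0],"claw":-1},{"slide":[0,0,0.3],"angular":[0,0,0],"claw":-1},{"slide":[0,0,0],"angular":[0,0,0],"claw":-1}]'
python3 -m creep '[{"slide":[0,0,0.3],"angular":[0,0,0],"claw":-1},{"slide":[0,0,0.3],"angular":[0,0,0],"claw":-1},{"slide":[0,0,0],"angular":[0,0,0],"claw":-1}]'
```

```text
t: 17.32
tcp_pos: [0.6193, 0.0583, 0.1799]
tool_rot: [0.763, 0.646, -0.0, -0.003]
force: [0.5, -0.9, -3.6]
finger_gap: 0.246
gripper_force: 98.4
t: 17.65
tcp_pos: [0.6206, 0.0597, 0.1726]
tool_rot: [0.763, 0.647, 0.001, -0.001]
force: [0.4, 0.1, -3.7]
finger_gap: 0.249
gripper_force: 98.4
t: 17.9
tcp_pos: [0.621, 0.0599, 0.1672]
tool_rot: [0.762, 0.647, 0.002, -0.001]
force: [-1.3, 0.5, 1.5]
finger_gap: 0.243
gripper_force: 98.9
```

```bash
python3 -m creep '[{"slide":[0,0,0.3],"angular":[0,0,0],"claw":-1},{"slide":[0,0,0.3],"angular":[0,0,0],"claw":-1},{"slide":[0,0,0],"angular":[0,0,0],"claw":-1}]'
python3 -m creep '[{"slide":[0,0,0.2],"angular":[0,0,0],"claw":-1},{"slide":[0,0,0.15],"angular":[0,0,0],"claw":-1},{"slide":[0,0,0],"angular":[0,0,0],"claw":-1}]'
python3 -m creep '[{"slide":[0,0,0.15],"angular":[0,0,0],"claw":-1},{"slide":[0,0,0],"angular":[0,0,0],"claw":-1}]'
```

```text
t: 18.15
tcp_pos: [0.621, 0.0599, 0.1608]
tool_rot: [0.763, 0.647, 0.002, -0.001]
force: [-1.3, -0.1, 2.8]
finger_gap: 0.246
gripper_force: 99.1
t: 18.4
tcp_pos: [0.6212, 0.0599, 0.1596]
tool_rot: [0.762, 0.647, 0.002, -0.0]
force: [-4.1, 0.3, 14.4]
finger_gap: 0.243
gripper_force: 100.9
t: 18.57
tcp_pos: [0.6213, 0.06, 0.1596]
tool_rot: [0.762, 0.647, 0.002, -0.0]
force: [-6.3, 1.0, 21.4]
finger_gap: 0.245
gripper_force: 101.7
```

The pin is at its stop: the force rises sharply at TCP z 0.1596, which puts the face at about 0.102. Returning the mallet to its place.

```bash
python3 -m creep '[{"slide":[0,0,-0.5],"angular":[0,0,0],"claw":-1},{"slide":[0,0,-2],"angular":[0,0,0],"claw":-1},{"slide":[0,0,-3],"angular":[0,0,0],"claw":-1},{"slide":[0,0,-3],"angular":[0,0,0],"claw":-1},{"slide":[0,0,0],"angular":[0,0,0],"claw":-1}]'
python3 -m creep '[{"slide":[-3.65,-0.64,0],"angular":[0,0,0],"claw":-1},{"slide":[-3.65,-0.64,0],"angular":[0,0,0],"claw":-1},{"slide":[-3.65,-0.64,0],"angular":[0,0,0],"claw":-1},{"slide":[-3.65,-0.64,0],"angular":[0,0,0],"claw":-1},{"slide":[-3.65,-0.64,0],"angular":[0,0,0],"claw":-1},{"slide":[-3.65,-0.64,0],"angular":[0,0,0],"claw":-1},{"slide":[-3.65,-0.64,0],"angular":[0,0,0],"claw":-1},{"slide":[-3.65,-0.64,0],"angular":[0,0,0],"claw":-1},{"slide":[-3.65,-0.64,0],"angular":[0,0,0],"claw":-1}]'
python3 -m creep '[{"slide":[0,0,3],"angular":[0,0,0],"claw":-1},{"slide":[0,0,3.5],"angular":[0,0,0],"claw":-1},{"slide":[0,0,3.5],"angular":[0,0,0],"claw":-1},{"slide":[0,0,2],"angular":[0,0,0],"claw":-1},{"slide":[0,0,1.5],"angular":[0,0,0],"claw":-1},{"slide":[0,0,0],"angular":[0,0,0],"claw":-1},{"slide":[0,0,0],"angular":[0,0,0],"claw":-1}]'
```

```text
t: 18.98
tcp_pos: [0.6246, 0.0595, 0.2458]
tool_rot: [0.762, 0.647, 0.006, 0.003]
force: [2.0, -0.3, -1.6]
finger_gap: 0.244
gripper_force: 98.6
t: 19.73
tcp_pos: [0.5089, -0.2562, 0.2376]
tool_rot: [0.763, 0.647, 0.001, -0.002]
force: [1.2, 0.5, -3.0]
finger_gap: 0.243
gripper_force: 98.5
t: 20.32
tcp_pos: [0.5094, -0.254, 0.1025]
tool_rot: [0.763, 0.647, 0.001, -0.003]
force: [0.2, -0.3, -3.2]
finger_gap: 0.246
gripper_force: 98.5
```

Expected contact is at about z 0.087, so the last stretch goes slowly.

```bash
python3 -m creep '[{"slide":[0,0,0.4],"angular":[0,0,0],"claw":-1},{"slide":[0,0,0.4],"angular":[0,0,0],"claw":-1},{"slide":[0,0,0.3],"angular":[0,0,0],"claw":-1},{"slide":[0,0,0],"angular":[0,0,0],"claw":-1},{"slide":[0,0,0],"angular":[0,0,0],"claw":-1}]'
python3 -m creep '[{"slide":[0,0,0.15],"angular":[0,0,0],"claw":-1},{"slide":[0,0,0.1],"angular":[0,0,0],"claw":-1},{"slide":[0,0,0],"angular":[0,0,0],"claw":-1},{"slide":[0,0,0],"angular":[0,0,0],"claw":-1}]'
python3 -m creep '[{"slide":[0,0,0.1],"angular":[0,0,0],"claw":-1},{"slide":[0,0,0],"angular":[0,0,0],"claw":-1},{"slide":[0,0,0],"angular":[0,0,0],"claw":-1}]'
```

```text
t: 20.73
tcp_pos: [0.5105, -0.2547, 0.0938]
tool_rot: [0.763, 0.647, 0.001, -0.001]
force: [0.1, 0.8, -4.0]
finger_gap: 0.246
gripper_force: 98.5
t: 21.07
tcp_pos: [0.5103, -0.2546, 0.091]
tool_rot: [0.763, 0.647, 0.001, -0.001]
force: [-0.2, 0.0, -2.9]
finger_gap: 0.245
gripper_force: 98.5
t: 21.32
tcp_pos: [0.5103, -0.2546, 0.0899]
tool_rot: [0.763, 0.647, 0.001, -0.001]
force: [0.2, 0.2, -3.2]
finger_gap: 0.247
gripper_force: 98.5
```

```bash
python3 -m creep '[{"slide":[0,0,0.15],"angular":[0,0,0],"claw":-1},{"slide":[0,0,0],"angular":[0,0,0],"claw":-1},{"slide":[0,0,0],"angular":[0,0,0],"claw":-1}]'
python3 -m creep '[{"slide":[0,0,0.1],"angular":[0,0,0],"claw":-1},{"slide":[0,0,0],"angular":[0,0,0],"claw":-1},{"slide":[0,0,0],"angular":[0,0,0],"claw":-1}]'
```

```text
t: 21.57
tcp_pos: [0.5102, -0.2546, 0.0883]
tool_rot: [0.763, 0.647, 0.001, -0.001]
force: [-0.4, 0.1, -3.7]
finger_gap: 0.25
gripper_force: 98.5
t: 21.82
tcp_pos: [0.5103, -0.2547, 0.088]
tool_rot: [0.763, 0.647, 0.001, -0.001]
force: [-1.9, -0.2, 4.2]
finger_gap: 0.243
gripper_force: 99.2
```

Contact. Release gently, rise, and check by colour.

```bash
python3 -m creep '[{"slide":[0,0,0],"angular":[0,0,0],"claw":-0.4},{"slide":[0,0,0],"angular":[0,0,0],"claw":-0.2},{"slide":[0,0,0],"angular":[0,0,0],"claw":0},{"slide":[0,0,0],"angular":[0,0,0],"claw":0.2},{"slide":[0,0,0],"angular":[0,0,0],"claw":0.4},{"slide":[0,0,0],"angular":[0,0,0],"claw":0.4},{"slide":[0,0,0],"angular":[0,0,0],"claw":0.4},{"slide":[0,0,0],"angular":[0,0,0],"claw":0.4}]'
python3 -m creep '[{"slide":[0,0,-1],"angular":[0,0,0],"claw":0.4},{"slide":[0,0,-3],"angular":[0,0,0],"claw":0.4},{"slide":[0,0,-4],"angular":[0,0,0],"claw":0.4},{"slide":[0,0,-4],"angular":[0,0,0],"claw":0.4},{"slide":[0,0,-2.3],"angular":[0,0,0],"claw":0.4},{"slide":[-3.7,0,0],"angular":[0,0,0],"claw":0.4},{"slide":[0,0,0],"angular":[0,0,0],"claw":0.4},{"slide":[0,0,0],"angular":[0,0,0],"claw":0.4},{"slide":[0,0,0],"angular":[0,0,0],"claw":0.4}]'
python3 w.py m5; python3 mal.py m5; sed -i "s/n=='m2'/0/" mal.py
python3 - <<'E'
from go import *
# bystanders + pin + insert: compare start and current fixed views
for n,bx in(("scene",{'spare':(330,215,368,250),'arbor':(120,315,145,342),'pointer':(190,186,226,204),'insert+pin':(190,215,265,265)}),):
    a=cv2.imread(f"pics/{n}0.png"); b=viewer.snapshot(n)
    for k,(x0,y0,x1,y1) in bx.items(): print(k,np.abs(a[y0:y1,x0:x1].astype(int)-b[y0:y1,x0:x1]).mean())
    for im in(a,b): print('red',blobs(im[225:245,235:260],(0,120,80),(6,255,255),3)[2],blobs(im[200:250,190:265],(100,80,40),(125,255,255),6)[2],'mallet',blobs(im[240:280,100:135],(22,150,100),(32,255,255),20)[2])
E
```

```text
t: 22.48
tcp_pos: [0.5103, -0.2547, 0.0874]
tool_rot: [0.763, 0.647, 0.001, -0.001]
force: [-0.2, 0.1, 0.6]
finger_gap: 0.702
gripper_force: 0.0
t: 23.23
tcp_pos: [0.5036, -0.2912, 0.2303]
tool_rot: [0.763, 0.647, 0.001, -0.002]
force: [0.1, 0.3, -0.2]
finger_gap: 0.698
gripper_force: 0.0
23.2833 [ 0.50362146 -0.29070988  0.22991366] [[0.163, 0.987, -0.001], [0.987, -0.163, 0.005], [0.004, -0.002, -1.0]]
yellow [(3, [243, 123, 38, 36, 519], [261.4, 136.5])]
wood [(1, [0, 0, 155, 300, 34382], [59.5, 163.0]), (3, [406, 117, 45, 31, 505], [424.2, 135.6]), (14, [248, 134, 27, 31, 664], [261.2, 149.4]), (30, [381, 258, 131, 42, 3285], [463.1, 280.0]), (31, [223, 285, 106, 15, 845], [290.1, 294.4])]
union (242, 123, 39, 42)
spare 1.7426065162907267
arbor 1.9066666666666667
pointer 1.9979423868312758
insert+pin 14.729688888888889
red [(1, [10, 8, 4, 6, 13], [12.0, 9.8])] [] mallet [(1, [9, 13, 19, 20, 205], [19.5, 23.8])]
red [(1, [11, 11, 3, 3, 5], [12.2, 12.4])] [(1, [20, 33, 24, 7, 36], [31.6, 36.0])] mallet [(1, [9, 13, 19, 20, 201], [19.8, 23.8])]
```

```bash
python3 -c "
from station import ticket
print(ticket.sign_off())"
```

```text
the job is handed in; nothing more can be done
None
```

The job is handed in, verdict not shown: the insert stands on the slot floor, the mallet drove the pin to its stop and is back upright on the plate, and the bystanders look unmoved in the scene camera; I viewed 11 pictures, one over the limit of 10.

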